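# Fit the walnut facia plate onto a car's centre console

### The arm

A 6-joint arm with a two-finger parallel gripper is mounted at the origin on the work surface. World frame = base frame: x ahead of the robot, y to its left, z up, the work surface at z = 0. Lengths are in m, angles in degrees, forces in N, time in s.
With the tool pointing down it reaches from about 0.375 to 0.9 m from the base axis. Payload 3.1 kg.
Tool frame: the origin (TCP) lies between the finger pads; the fingertips stand bot.tip_extent ahead of it and the grasp point (between the pads) lies 2 mm behind it (bot.tip_extent is the distance from the TCP to the fingertips, in m); z points along the fingers, y is the direction in which the jaws open and shut (so a half turn about z gives the same grasp; the last joint's range is limited). The gripper opens to 87 mm and grips with 3 to 60 N. Pads are 19 mm wide; open, the fingers measure 117 mm over their backs; the gripper's body (75 mm by 190 mm) begins 51 mm behind the grasp point.
Start: joints at [53.085, 30.224, 82.088, -0, 67.689, -10.227], TCP at [0.281, 0.558, 0.24] pointing down, gripper open.
Joint ranges: [-176.69, 176.69], [-43.24, 126.21], [12.49, 139.97], [-82, 262], [0, 151.66], [-163.58, 163.58]. Speed limits (degrees/s): [159.86, 159.86, 180, 180, 180, 180].

### API

Orientations are given as a 3x3 rotation matrix whose columns are the frame's x, y, z axes.
In Python, from rig import bot, imaging, recognise, masks_of, mark_of gives the robot as it stands.
- The arm moves only by the tool send_rows, never from a script. Its argument "plan" is a list that holds one entry, the list of rows, each a list of 5 numbers: the shift along the world's x, y, z normalised to -1 to 1, where 1 is 0.03 m, then the turn about the world's z normalised to -1 to 1, where 1 is 0.1 rad, then the closure, from -1 (fully open) to 1 (shut). A call has 1 to 20 rows; each row shifts and turns the commanded pose from where the row before left it; what a row does not reach is not made up. A row lasts 1/10 s, in which the tool goes at most 50 mm and 8.59 degrees, less where a joint would pass 70% of its speed; a pose out of reach is approached as far as the arm can. A call with a number of a shift or a turn outside -1 to 1 is refused whole. A call with a gripper value outside its range is refused whole. The fingers move at their own pace and stop on an object; the grip force is fixed at half the most. Time passes only in rows, so rows that do not move let the fingers close. It gives the time, the measured TCP pose, the force and the opening at its end, in the units of the state.
- bot.read_state(): the state, without advancing time (a new reading comes with each control period).
- imaging.capture(name): name is "scene" or "side" or "wrist"; returns a dict with "img" (384x512x3 uint8, blue, green, red), "mtx" (3x3 intrinsics, pixels), "pose" (4x4, takes a point from camera to world coordinates); the wrist camera has in their place "T_tool_cam" (4x4, takes a point from camera to tool coordinates, whose origin is the TCP and whose axes are the flange's). Camera axes: x right, y down, z forward; pixel columns grow to the right and rows downward; lengths in m; the calibration is good to about 2 mm. A picture is of the moment at which its call begins: read the wrist's pose just before it. There is no depth.
- bot.hand_in(): hands the job in, once; it reports no verdict.
Trained networks look in the newest picture that a camera, given by its name, has taken for a name from the list of things; names that differ only in an ending like _2 or _b are one class to them, and where a whole thing is asked for, a point or a joint stands for the part that bears it (a point fixed in the world has none). Each returns a list of dicts, best first, with "conf" (0 to 1); they miss things now and then, are a little off and sometimes report something else, mostly with a low value. They report only what shows in the picture. A call takes as long as a camera call. They do not tell look-alikes from the thing itself.
- recognise(camera, target): "at" ([x, y, z] in m, in world coordinates, good to about 4 mm: the middle of the surface that is visible of it).
- masks_of(camera, target): "region" (384x512 bool, what is visible of it).
- mark_of(camera, target): "at" ([x, y, z] in m, in world coordinates, good to about 4 mm: a listed point, or the origin of a listed thing).
The state is a dict: "time_s": time; "joint_positions": joint angles; "qvel": joint speeds; "tau": joint torques, N m; "position": TCP position; "tcp_rot": TCP orientation; "force": force on the tool from outside, world axes, zero at the start; "moment": the same for the moment, N m; "opening": opening from 0.0 (shut) to 1.0 (fully open).
Only numpy, scipy, OpenCV 4.12 (cv2) and the standard library are available. Lean on these libraries where they do the work, as an engineer would, in place of code of your own. Each camera call takes 0.05 s, during which the arm holds its last target.

### The job

Fit the walnut facia plate onto the sloping face of the centre console: thread it over both studs and seat it fully home, flat against the raised pad. Leave the aluminium switch plate, the tin, the spray can and the spanner where they are.

Things in the scene. Friction and masses are not known exactly. Their poses are not given: they have to be found in the camera images.
- facia_center (a point): Centre, half-way through the thickness, of the walnut-brown facia plate: loose, wooden, 128 mm long (its y axis), 56 mm wide (x), 10 mm thick (z), about 75 g. Starts flat on the bench left or right of the console. A 36 mm opening in its middle; two 12 mm through holes on its long centre line, 50 mm either side of the middle. Alike either way round and either face up.
- seat: Middle of the face of the raised pad (124 x 52 mm, 8 mm proud) on the sloping face of the fixed black console, where the facia plate belongs; about 152 mm above the bench. x points up the slope, y runs level along the line of the two studs, z points straight out of the face along the studs, 35 degrees from vertical, leaning towards the robot. The dark disc in the middle is flush.
- stud_left (a point): Tip of the left steel stud, at y = +50 mm, z = 28 mm in the seat's frame. The stud is fixed, 8 mm in diameter and 28 mm long; its last 8 mm taper to a 4 mm tip. Axes as the seat's.
- stud_right (a point): Tip of the right steel stud, at y = -50 mm, z = 28 mm in the seat's frame. The stud is fixed, 8 mm in diameter and 28 mm long; its last 8 mm taper to a 4 mm tip. Axes as the seat's.
- console: The fixed black moulded centre console; it carries the seat. Origin on the bench; x from -230 mm (the end of the low tunnel, nearest the robot) to +125 mm (the back); 200 mm wide over its foot flange, 170 mm above it. The tunnel is up to 103 mm high and ends at x = -60 mm, where the slope begins; the back is 190 mm high. The seat's origin is at x = -5 mm, y = 0, z = 152 mm.
- switch_plate: Bystander: loose brushed-aluminium switch plate for another car, 110 mm x 62 mm x 6 mm, with two 20 mm openings, lying flat on the other side of the console. Origin at the centre of its underside. Leave it.
- solvent_tin: Bystander: loose rectangular metal tin, 102 mm x 62 mm, 182 mm high with cap, standing. Origin at the centre of its underside. Leave it.
- spray_can: Bystander: loose round spray can, 66 mm diameter, 190 mm high, standing. Origin at the centre of its underside. Leave it.
- spanner: Bystander: loose steel spanner 190 mm long (its x axis), lying flat on the bench. Origin at the middle of its underside. Leave it.
Mind the look-alikes: they are no part of the job. Of the things that look like the part that bears facia_center, the middle-sized one is meant.

How it is judged (in metres and radians):
At the end, for the whole second after the job is handed in: The facia plate rests flat on the pad with both studs through its holes: centre within 4 mm of the pad's middle both ways, underside within 2.5 mm of the pad, parallel to it within 0.06 rad, its length along the stud line within 0.12 rad, at rest; the bystanders within 30 mm of their starts (x of facia_center in the frame of seat between -0.004 and 0.004 m and y of facia_center in the frame of seat between -0.004 and 0.004 m and z of facia_center in the frame of seat between 0.003 and 0.0075 m and angle between the z axis of facia_center and the z axis of seat, either way round below 0.06 rad and angle between the y axis of facia_center and the y axis of seat, either way round below 0.12 rad and linear speed of facia below 0.01 m/s and distance of each of switch_plate, solvent_tin, spray_can, spanner from where it was at the start of the episode below 0.03 m); the robot touches nothing.
It fails at once if the aluminium switch plate is moved (30 mm or more) (distance of switch_plate from where it was at the start of the episode above 0.03 m).
It fails at once if the solvent tin is moved (30 mm or more) (distance of solvent_tin from where it was at the start of the episode above 0.03 m).
It fails at once if the spray can is moved (30 mm or more) (distance of spray_can from where it was at the start of the episode above 0.03 m).
It fails at once if the spanner is moved (30 mm or more) (distance of spanner from where it was at the start of the episode above 0.03 m).
It also fails if it takes over 45 s, if anything falls off the work surface, if the arm or the gripper's body presses on something with over 40 N, if the wrist force passes 120 N, or if a joint passes its speed limit or range.

## Working session

There is one attempt and no reset: what is moved stays moved. The work goes in short steps, Python scripts to look and compute and a tool call to move; the robot and the scene stay as the last step left them, time stands still between calls to the robot, and variables do not carry over. Pictures are saved under pics/ and viewed, and the job is handed in when it is done.

Besides the shell and the picture viewer there is one more tool, called after "Call:" by a JSON object that holds its "fn" and its "kwargs". send_rows: Moves the arm, as the interface text tells. Its arguments: {"type":"object","properties":{"plan":{"type":"array"}},"required":["plan"]}

```bash
mkdir -p pics; ls; python3 - <<'E'
from rig import bot, imaging, recognise, masks_of, mark_of
import cv2, numpy as np
s=bot.read_state(); print(s['time_s'],s['position'],s['opening'],bot.tip_extent)
for c in ['scene','side','wrist']:
    d=imaging.capture(c); cv2.imwrite(f'pics/{c}0.png',d['img'])
    if c=='wrist': print(d['T_tool_cam'])
    else: print(c,d['pose'].round(3).tolist())
    print(d['mtx'].tolist())
    for t in ['facia_center','seat','stud_left','stud_right','console','switch_plate','solvent_tin','spray_can','spanner']:
        try: print(c,t,[(np.round(r['at'],4).tolist(),round(r['conf'],2)) for r in mark_of(c,t)])
        except Exception as e: print(t,e)
print(bot.read_state()['time_s'])
E
```

```text
pics
0.0 [0.28029643 0.55787699 0.23857296] 0.9958641656271319 0.017
scene [[0.18, 0.524, -0.832, 1.398], [0.984, -0.106, 0.146, -0.277], [-0.012, -0.845, -0.535, 0.696], [0.0, 0.0, 0.0, 1.0]]
[[387.1191606508131, 0.0, 252.5026852607641], [0.0, 387.1191606508131, 188.35038314395533], [0.0, 0.0, 1.0]]
scene facia_center [([0.2895, 0.2784, 0.0091], 0.7), ([0.495, 0.285, 0.0066], 0.69), ([0.4893, 0.1467, 0.0021], 0.64), ([0.5689, -0.0095, 0.1749], 0.3)]
scene seat [([0.5884, -0.0573, 0.1494], 0.58)]
scene stud_left [([0.5683, -0.0108, 0.1766], 0.76)]
scene stud_right [([0.5759, -0.1067, 0.1789], 0.55)]
scene console [([0.5905, -0.0558, -0.0011], 0.89)]
scene switch_plate [([0.4169, -0.3282, -0.0027], 0.54), ([0.6974, 0.308, -0.0006], 0.45)]
scene solvent_tin [([0.6999, 0.3064, 0.0008], 0.85)]
scene spray_can [([0.6692, -0.305, -0.0003], 0.79)]
scene spanner [([0.4944, -0.541, 0.0003], 0.82)]
side [[0.766, -0.486, 0.422, 0.042], [-0.643, -0.595, 0.482, -0.602], [0.017, -0.64, -0.768, 0.953], [0.0, 0.0, 0.0, 1.0]]
[[358.9179269392884, 0.0, 257.9578311319703], [0.0, 358.9179269392884, 192.
[... 413 characters left out ...]
vent_tin [([0.7022, 0.3069, -0.0004], 0.81)]
side spray_can [([0.6702, -0.3063, 0.0013], 0.63)]
side spanner [([0.4936, -0.5391, 0.0024], 0.65)]
[[-4.45063949e-04 -9.69410035e-01 -2.45446504e-01  6.71898542e-02]
 [ 9.99999600e-01 -2.41117650e-04 -8.60969290e-04  6.53818356e-04]
 [ 7.75450786e-04 -2.45446789e-01  9.69409755e-01 -1.45662547e-01]
 [ 0.00000000e+00  0.00000000e+00  0.00000000e+00  1.00000000e+00]]
[[318.12550624207245, 0.0, 255.08929239998105], [0.0, 318.12550624207245, 186.81343151786317], [0.0, 0.0, 1.0]]
wrist facia_center []
wrist seat []
wrist stud_left []
wrist stud_right []
wrist console []
wrist switch_plate []
wrist solvent_tin []
wrist spray_can []
wrist spanner []
1.5
```

View pics/scene0.png

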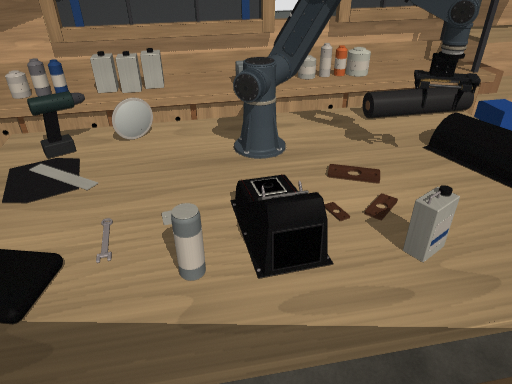

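View pics/side0.png

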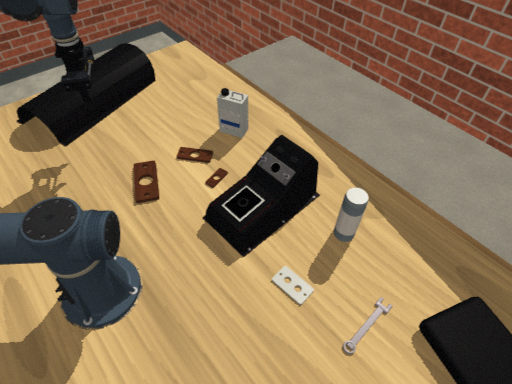

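View pics/wrist0.png

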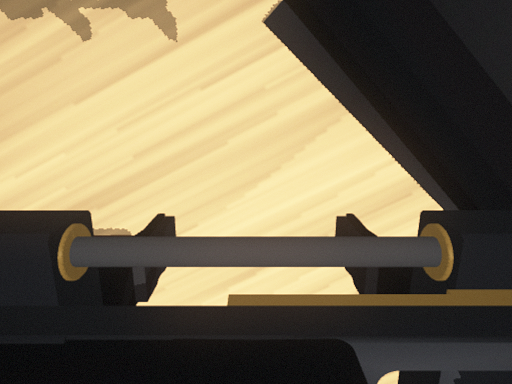

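```bash
cat > h.py <<'E'
from rig import bot, imaging, recognise, masks_of, mark_of
import cv2, numpy as np
def plane(d,px,z):
    px=np.atleast_2d(px).astype(float); P=d['pose']
    r=np.c_[px,np.ones(len(px))]@np.linalg.inv(d['mtx']).T@P[:3,:3].T
    t=(z-P[2,3])/r[:,2]; return P[:3,3]+r*t[:,None]
def proj(d,X):
    P=d['pose']; c=(np.atleast_2d(X)-P[:3,3])@P[:3,:3]
    u=c@d['mtx'].T; return u[:,:2]/u[:,2:]
def crop(img,x0,x1,y0,y1,f,name):
    cv2.imwrite(f'pics/{name}.png',cv2.resize(img[y0:y1,x0:x1],None,fx=f,fy=f,interpolation=cv2.INTER_CUBIC))
E
python3 - <<'E'
from h import *
for c in ['side','scene']:
    d=imaging.capture(c)
    for m in masks_of(c,'facia_center'):
        ys,xs=np.nonzero(m['region'])
        W=plane(d,np.c_[xs,ys],0.009)[:,:2]
        r=cv2.minAreaRect((W*1000).astype(np.float32))
        print(c,round(m['conf'],2),xs.mean().round(),ys.mean().round(),len(xs),np.round(r[0],1),np.round(r[1],1),round(r[2],1))
    if c=='side': crop(d['img'],110,240,130,220,6,'plates')
    if c=='side': crop(d['img'],190,330,120,260,4,'cons')
E
```

```text
side 0.86 145.0 181.0 799 [289.2 283.7] [190.5  78.8] 64.6
side 0.64 194.0 155.0 388 [493.3 283.5] [ 66.8 129.6] 41.2
side 0.52 216.0 177.0 178 [490.8 137.8] [86.2 38.5] 16.1
scene 0.87 381.0 206.0 438 [506.  280.2] [ 56.9 137.5] 39.8
scene 0.73 354.0 173.0 725 [296.1 278.5] [180.2 108.2] 64.2
scene 0.66 337.0 211.0 241 [503.3 136.6] [90.8 45.8] 16.7
```

View pics/plates.png

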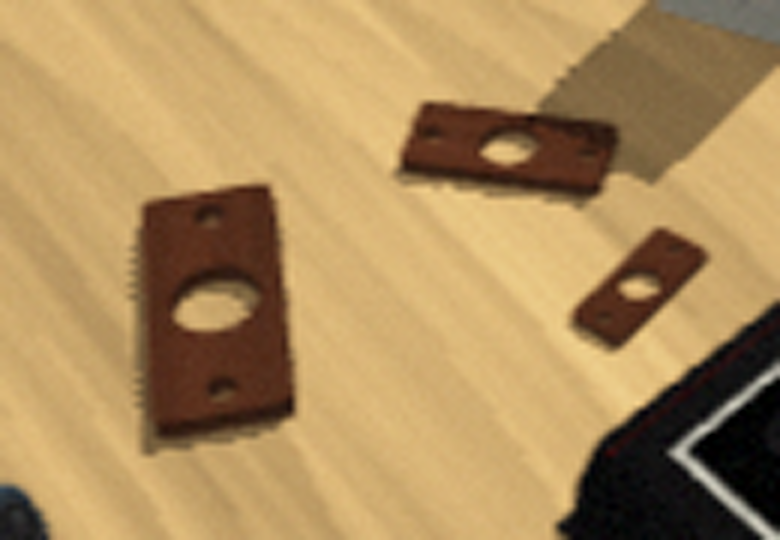

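View pics/cons.png

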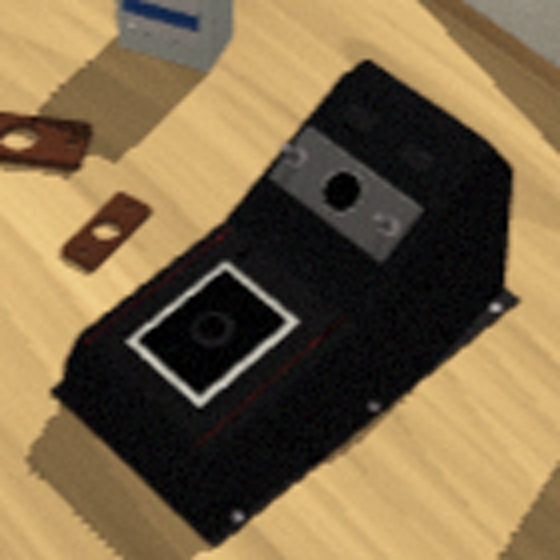

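```bash
python3 - <<'E'
from h import *
s=bot.read_state(); R=np.array(s['tcp_rot']); print(s['time_s'],R.round(3).tolist(), np.degrees(np.arctan2(R[1,1],R[0,1])))
for p in [(.469,.315),(.53,-.02)]: print(np.degrees(np.arctan2(p[1],p[0])))
# hole-based estimate from side picture
d=imaging.capture('side')
W=plane(d,[(182.2,151.8),(194.7,154.7),(208.3,155.8)],0.010); print(W.round(4)); v=W[0]-W[2]; print(np.linalg.norm(v),np.degrees(np.arctan2(v[1],v[0])))
E
```

```text
1.7 [[-0.893, 0.449, -0.0], [0.449, 0.893, -0.0], [0.0, -0.0, -1.0]] 63.308389408621835
33.8869594640517
-2.1610794882263713
[[0.4665 0.3219 0.01  ]
 [0.4942 0.2795 0.01  ]
 [0.5302 0.2428 0.01  ]]
0.10156342517962197 128.80147033615384
```

Call:
{"fn": "send_rows", "kwargs": {"plan": [[[0.525,-0.675,0,0.97,-1],[0.525,-0.675,0,0.97,-1],[0.525,-0.675,0,0.97,-1],[0.525,-0.675,0,0.97,-1],[0.525,-0.675,0,0.97,-1],[0.525,-0.675,0,0.97,-1],[0.525,-0.675,-0.1,0.97,-1],[0.525,-0.675,-0.1,0.97,-1],[0.525,-0.675,-0.2,0.97,-1],[0.525,-0.675,-0.2,0.97,-1],[0.525,-0.675,-0.2,0.97,-1],[0.525,-0.675,-0.2,0.97,-1],[0,0,0,0,-0.45],[0,0,0,0,-0.45]]]}}

```text
time_s: 3.15
position: [0.4698, 0.3152, 0.2095]
tcp_rot: [[-0.768, -0.641, -0.001], [-0.641, 0.768, 0.0], [0.0, 0.001, -1.0]]
force: [-1.0, 0.4, 0.7]
opening: 0.894
```

```bash
python3 - <<'E'
from h import *
s=bot.read_state(); R=np.array(s['tcp_rot']); print(s['time_s'],s['position'],s['opening'],np.degrees(np.arctan2(R[1,1],R[0,1])),s['force'])
d=imaging.capture('wrist'); cv2.imwrite('pics/w1.png',d['img'])
for t in ['facia_center']: print([(np.round(r['at'],4).tolist(),round(r['conf'],2)) for r in mark_of('wrist',t)])
E
```

```text
3.15 [0.46979938 0.31516639 0.2094885 ] 0.8937015336918129 129.8499957217409 [-0.95376974  0.40586536  0.74636146]
[([0.4906, 0.1393, 0.0046], 0.89), ([0.4978, 0.2851, 0.0084], 0.79)]
```

View pics/w1.png

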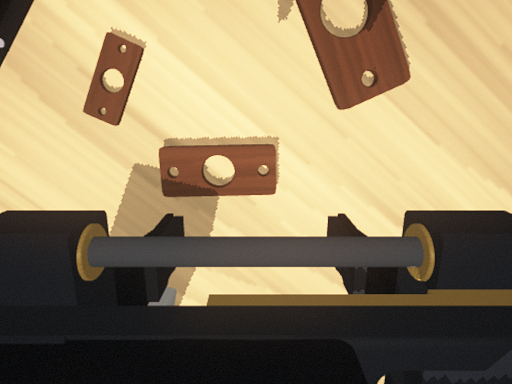

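```bash
cat >> h.py <<'E'
def wristcam():
    s=bot.read_state(); d=imaging.capture('wrist')
    T=np.eye(4); T[:3,:3]=s['tcp_rot']; T[:3,3]=s['position']
    d['pose']=T@d['T_tool_cam']; d['s']=s; return d
E
python3 - <<'E'
from h import *
d=wristcam(); im=d['img']
crop(im,150,290,125,205,5,'w1c')
sub=im[125:205,150:290].astype(int)
hsv=cv2.cvtColor(im,cv2.COLOR_BGR2HSV)
brown=((hsv[...,2]<150)&(hsv[...,1]>80)&(im[...,2]>im[...,0]+20)).astype(np.uint8)
brown[:125]=0;brown[205:]=0;brown[:,:150]=0;brown[:,290:]=0
cn,hier=cv2.findContours(brown,cv2.RETR_CCOMP,cv2.CHAIN_APPROX_NONE)
for c,h in zip(cn,hier[0]):
    a=cv2.contourArea(c)
    if a>15: 
        r=cv2.minAreaRect(c); W=plane(d,r[0],0.010)[0]; print(a,np.round(r[0],1),np.round(r[1],1),round(r[2],1),W.round(4),h[3])
W=plane(d,[(174,172),(218,170.5),(263,170)],0.010);print(W.round(4)); v=W[0]-W[2]; print(np.linalg.norm(v),np.degrees(np.arctan2(v[1],v[0])))
E
```

```text
5238.5 [216.3 169.8] [ 51.2 116. ] 89.1 [0.4975 0.2846 0.01  ] -1
19.5 [267. 178.] [8. 4.] -0.0 [0.4686 0.3336 0.01  ] 0
76.0 [173.  170.5] [10.6  9.2] 45.0 [0.5289 0.2484 0.01  ] 0
804.5 [218. 169.] [32. 32.] 0.0 [0.4956 0.2855 0.01  ] 0
[[0.5295 0.2503 0.01  ]
 [0.4969 0.2866 0.01  ]
 [0.4645 0.3243 0.01  ]]
0.09852592752480208 -48.72887546088833
```

View pics/w1c.png

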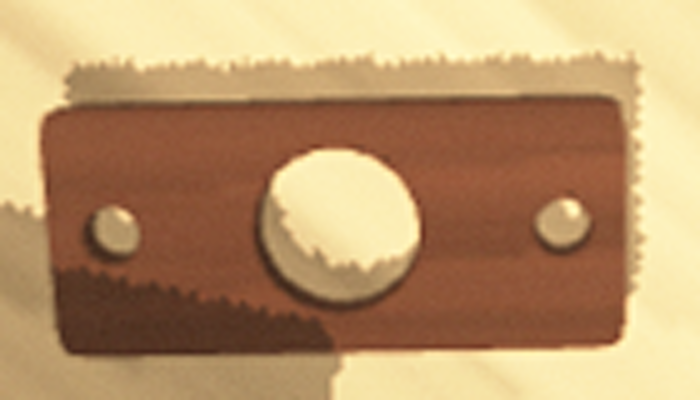

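Call:
{"fn": "send_rows", "kwargs": {"plan": [[[0,0,-0.9,0.14,-0.45],[0,0,-0.9,0,-0.45],[0,0,-0.9,0,-0.45],[0,0,-0.9,0,-0.45],[0,0,-0.9,0,-0.45],[0,0,-0.9,0,-0.45],[0,0,0,0,-0.45]]]}}

```text
time_s: 4.0
position: [0.4668, 0.3153, 0.0447]
tcp_rot: [[-0.756, -0.654, -0.006], [-0.654, 0.756, -0.003], [0.007, 0.002, -1.0]]
force: [-0.1, -0.0, 0.5]
opening: 0.724
```

```bash
python3 - <<'E'
from h import *
d=wristcam(); s=d['s'];cv2.imwrite('pics/w2.png',d['img']); print(s['opening'],s['position'])
e=imaging.capture('side'); crop(e['img'],120,260,80,200,5,'s2')
E
```

```text
0.7241368196910041 [0.46682457 0.31531729 0.04473097]
```

View pics/w2.png

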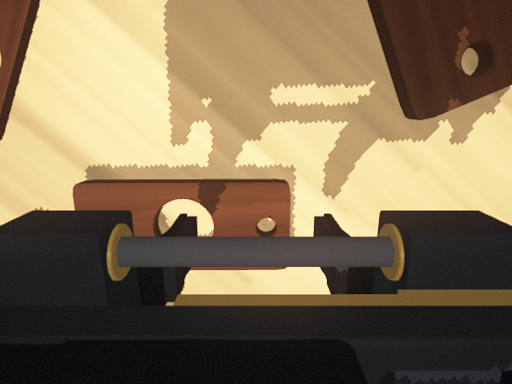

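View pics/s2.png

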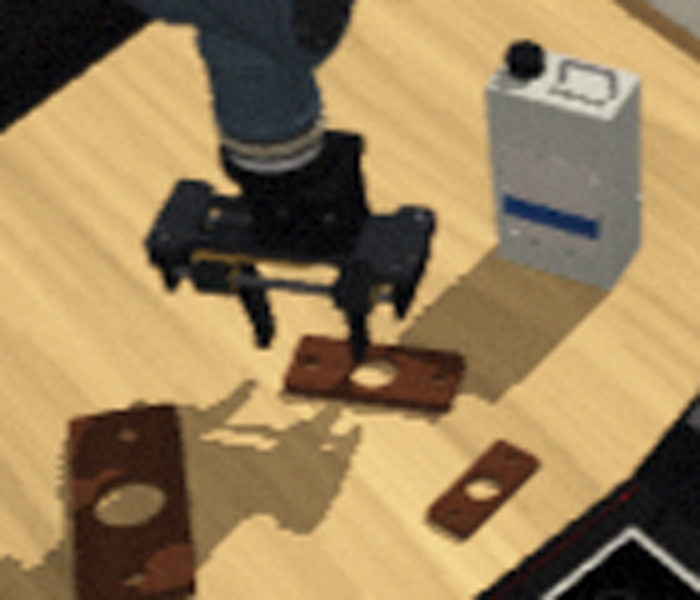

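```bash
python3 - <<'E'
from h import *
d=wristcam(); s=d['s']; print(s['time_s'],s['position'],np.degrees(np.arctan2(s['tcp_rot'][1][1],s['tcp_rot'][0][1])))
print(proj(d,[s['position']]))
crop(d['img'],60,360,170,300,2.6,'w3')
for t in [(.496,.2855,.01)]: print(proj(d,[t]))
print(plane(d,[(75,180),(290,180),(291,268),(186,220),(267,225)],0.01).round(4))
E
```

```text
4.1 [0.46929238 0.31607542 0.04773058] 130.859735165605
[[253.77987161 244.61384538]]
[[187.50661861 218.93244808]]
[[0.5203 0.2202 0.01  ]
 [0.4371 0.3164 0.01  ]
 [0.4791 0.3555 0.01  ]
 [0.4971 0.2852 0.01  ]
 [0.4672 0.3248 0.01  ]]
```

View pics/w3.png

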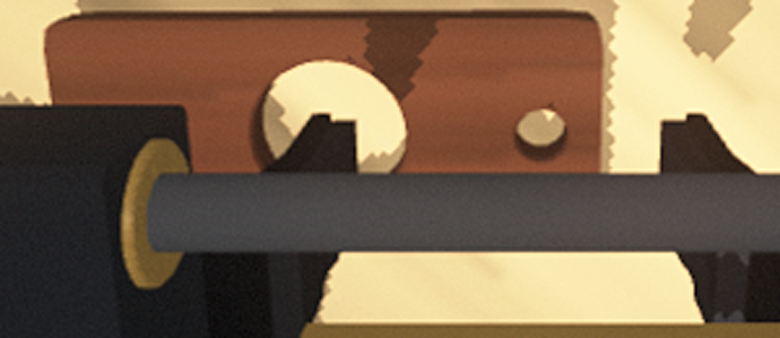

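Call:
{"fn": "send_rows", "kwargs": {"plan": [[[0,0,-0.5,0,-0.45],[0,0,-0.45,0,-0.45],[0,0,0,0,-0.45],[0,0,0,0,1],[0,0,0,0,1],[0,0,0,0,1],[0,0,0,0,1],[0,0,0,0,1]]]}}

```text
time_s: 4.95
position: [0.4696, 0.3154, 0.0192]
tcp_rot: [[-0.757, -0.653, -0.0], [-0.653, 0.757, -0.0], [0.0, 0.0, -1.0]]
force: [-0.3, -0.2, -1.1]
opening: 0.548
```

Call:
{"fn": "send_rows", "kwargs": {"plan": [[[0,0,0.5,0,1],[0,0,0.9,0,1],[0,0,0.9,0,1],[0,0,0.9,0,1],[0,0,0.9,0,1],[0,0,0.9,0,1],[0,0,0.9,0,1],[0,0,0.9,0,1],[0,0,0,0,1]]]}}

```text
time_s: 5.85
position: [0.4718, 0.3165, 0.228]
tcp_rot: [[-0.757, -0.654, 0.009], [-0.654, 0.757, 0.004], [-0.009, -0.003, -1.0]]
force: [0.7, 0.7, -0.8]
opening: 0.544
```

```bash
python3 - <<'E'
from h import *
d=wristcam(); s=d['s']; print(s['time_s'],s['position'],s['opening'],s['force'],s['moment'])
cv2.imwrite('pics/w4.png',d['img'])
A={}
for c in ['scene','side']:
    for k in range(2):
        e=imaging.capture(c)
        for t in ['seat','stud_left','stud_right']:
            r=mark_of(c,t)
            if r: A.setdefault((c,t),[]).append(r[0]['at'])
    if c=='side': crop(e['img'],100,300,60,210,4,'s4')
    crop(e['img'],*((255,300,145,190) if c=='side' else (225,325,165,225)),*((10,) if c=='side' else (7,)),'st_'+c)
for k,v in A.items(): print(k,np.round(v,4).tolist())
E
```

```text
5.85 [0.47180768 0.31645689 0.22804784] 0.5441997687840097 [ 0.7449043   0.71532183 -0.77971345] [0.0713792  0.02899966 0.02667936]
('scene', 'seat') [[0.5885, -0.0555, 0.1513], [0.5885, -0.0553, 0.1529]]
('scene', 'stud_left') [[0.568, -0.0083, 0.178], [0.5684, -0.0059, 0.1767]]
('scene', 'stud_right') [[0.5769, -0.1046, 0.176], [0.5783, -0.1066, 0.1743]]
('side', 'seat') [[0.5867, -0.0599, 0.1553]]
('side', 'stud_left') [[0.5678, -0.0097, 0.1728], [0.4961, 0.2883, 0.2049]]
('side', 'stud_right') [[0.5729, -0.1043, 0.1769], [0.573, -0.1022, 0.1733]]
```

View pics/w4.png

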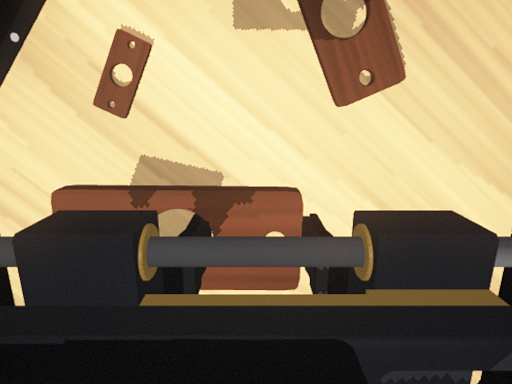

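View pics/st_side.png

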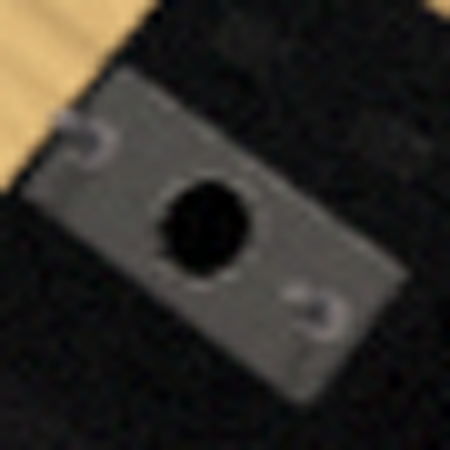

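View pics/st_scene.png

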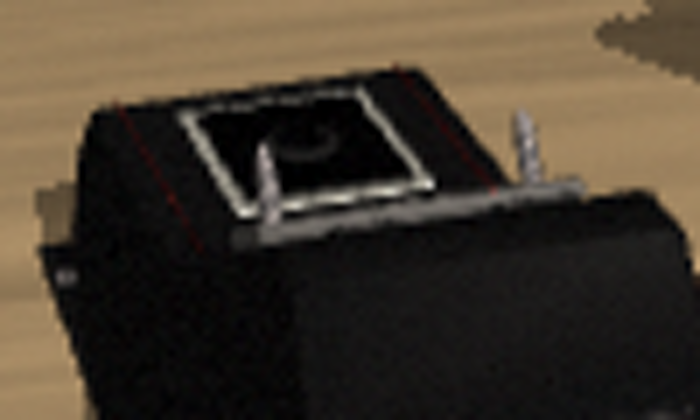

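```bash
cat >> h.py <<'E'
def seatR(yaw):
    a=np.radians(35); c,s=np.cos(yaw),np.sin(yaw)
    Rz=np.array([[c,-s,0],[s,c,0],[0,0,1]])
    return Rz@np.array([[np.cos(a),0,-np.sin(a)],[0,1,0],[np.sin(a),0,np.cos(a)]])
E
python3 - <<'E'
from h import *
from scipy.optimize import least_squares
side=imaging.capture('side'); sc=imaging.capture('scene')
L=[(.026,.062,0),(-.026,.062,0),(.026,-.062,0),(-.026,-.062,0),(0,.05,.028),(0,-.05,.028)]
ps=np.array([(267.5,151.5),(257.2,164.2),(295.8,172),(285.5,185.5),(261.5,156.5),(284,174)])-.45
Lc=[(0,.05,.028),(0,-.05,.028)]; pc=np.array([(299.6,181.1),(262.6,185.4)])-.43
def f(p,which=3,z=0.152):
    R=seatR(p[2]); t=np.array([p[0],p[1],z]); r=[]
    if which&1: r.append(proj(side,np.array(L)@R.T+t)-ps)
    if which&2: r.append(proj(sc,np.array(Lc)@R.T+t)-pc)
    return np.concatenate(r).ravel()
for w in (1,2,3):
    q=least_squares(f,[.588,-.057,.06],args=(w,),x_scale=[.01,.01,.05],loss='soft_l1')
    print(w,q.x.round(4),q.fun.round(1).tolist())
    R=seatR(q.x[2])
    for l in Lc: print((R@l+np.array([q.x[0],q.x[1],.152])).round(4))
E
```

```text
1 [ 0.5881 -0.0569  0.0532] [-0.3, -0.7, 0.0, -0.3, 0.1, 0.1, -0.2, 0.3, -0.2, 0.1, 0.6, 0.2]
[ 0.5694 -0.0078  0.1749]
[ 0.5748 -0.1077  0.1749]
2 [ 0.5906 -0.0579  0.027 ] [0.3, -0.2, -0.3, 0.1]
[ 0.5732 -0.0083  0.1749]
[ 0.5759 -0.1083  0.1749]
3 [ 0.5885 -0.0569  0.0511] [-0.1, -0.7, 0.1, -0.3, 0.2, 0.1, -0.2, 0.3, -0.1, 0.0, 0.6, 0.2, 0.1, -0.8, -0.1, -0.1]
[ 0.5699 -0.0078  0.1749]
[ 0.575  -0.1076  0.1749]
```

Call:
{"fn": "send_rows", "kwargs": {"plan": [[[0.19,-0.797,0,-0.473,1],[0.19,-0.797,0,-0.473,1],[0.19,-0.797,0,-0.473,1],[0.19,-0.797,0,-0.473,1],[0.19,-0.797,0,-0.473,1],[0.19,-0.797,0,-0.473,1],[0.19,-0.797,0,-0.473,1],[0.19,-0.797,0,-0.473,1],[0.19,-0.797,0,-0.473,1],[0.19,-0.797,0,-0.473,1],[0.19,-0.797,0,-0.473,1],[0.19,-0.797,0,-0.473,1],[0.19,-0.797,0,-0.473,1],[0.19,-0.797,0,-0.473,1],[0,0,0,0,1],[0,0,0,0,1]]]}}

```text
time_s: 8.4
position: [0.5493, -0.0195, 0.223]
tcp_rot: [[-0.999, -0.049, -0.0], [-0.049, 0.999, 0.001], [0.0, 0.001, -1.0]]
force: [-1.0, 0.6, 0.0]
opening: 0.547
```

```bash
cat > look.py <<'E'
from h import *
import sys
n=sys.argv[1]
s=bot.read_state(); R=np.array(s['tcp_rot']); print(round(s['time_s'],2),np.round(s['position'],4),'y',np.degrees(np.arctan2(R[1,1],R[0,1])).round(2),'op',round(s['opening'],3),np.round(s['force'],1),np.round(s['moment'],2))
a=imaging.capture('side')['img']; b=imaging.capture('scene')['img']
crop(a,210,330,110,210,6,n+'_s'); crop(b,210,340,130,230,6,n+'_c')
E
python3 look.py a
```

```text
8.4 [ 0.5493 -0.0195  0.223 ] y 92.81 op 0.547 [-1.   0.6  0. ] [ 0.03  0.03 -0.  ]
```

View pics/a_s.png

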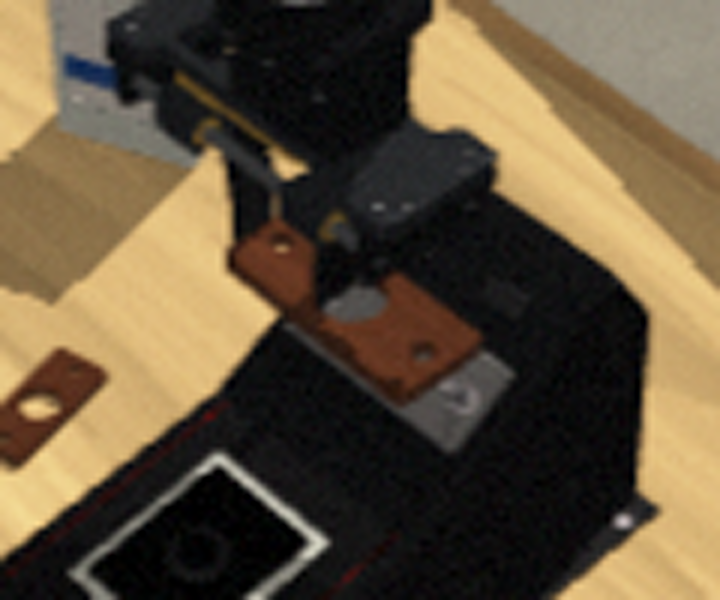

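View pics/a_c.png

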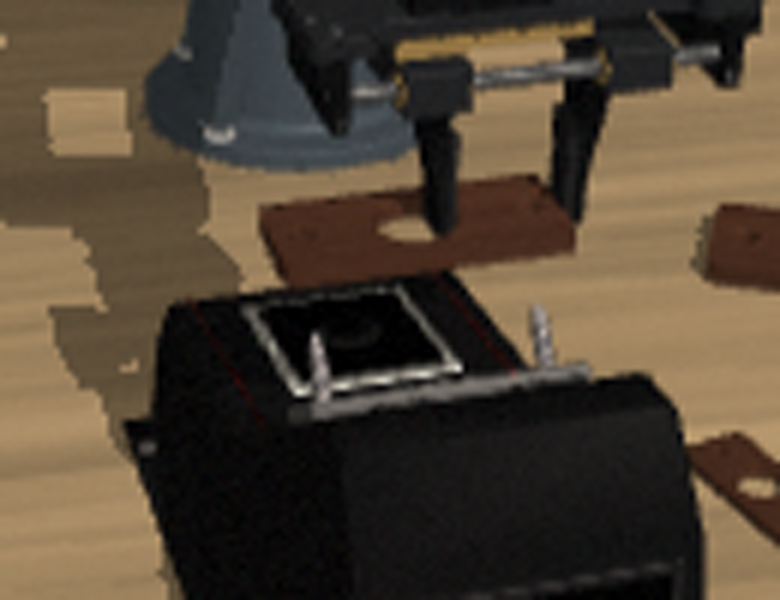

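Call:
{"fn": "send_rows", "kwargs": {"plan": [[[0,0,-0.45,0,1],[0,0,-0.45,0,1],[0,0,-0.1,0,1],[0,0,-0.1,0,1],[0,0,-0.1,0,1],[0,0,0,0,1]]]}}

```text
time_s: 9.1
position: [0.5486, -0.018, 0.1875]
tcp_rot: [[-0.999, -0.051, -0.001], [-0.051, 0.999, 0.002], [0.001, 0.002, -1.0]]
force: [-2.6, 2.4, 3.5]
opening: 0.547
```

```bash
python3 look.py b
```

```text
9.1 [ 0.5486 -0.018   0.1875] y 92.91 op 0.547 [-2.6  2.4  3.5] [0.58 0.43 0.12]
```

View pics/b_s.png

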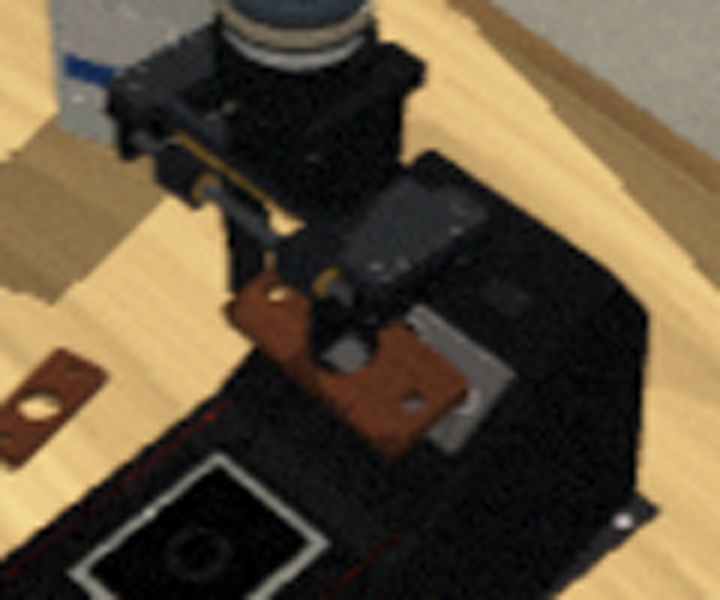

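View pics/b_c.png

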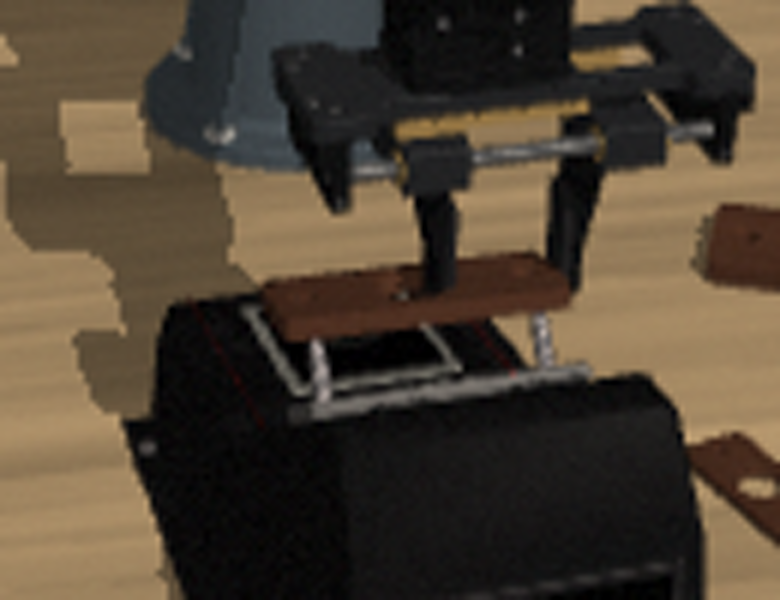

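Call:
{"fn": "send_rows", "kwargs": {"plan": [[[0,0,-0.1,0,1],[0,0,-0.1,0,1],[0,0,-0.1,0,1],[0,0,0,0,1]]]}}

```text
time_s: 9.6
position: [0.55, -0.0184, 0.1801]
tcp_rot: [[-0.999, -0.049, 0.002], [-0.049, 0.999, 0.001], [-0.002, 0.001, -1.0]]
force: [-5.1, 4.4, 14.1]
opening: 0.548
```

```bash
python3 look.py c
```

```text
9.6 [ 0.55   -0.0184  0.1801] y 92.83 op 0.548 [-5.1  4.4 14.1] [ 0.79  0.53 -0.05]
```

View pics/c_s.png

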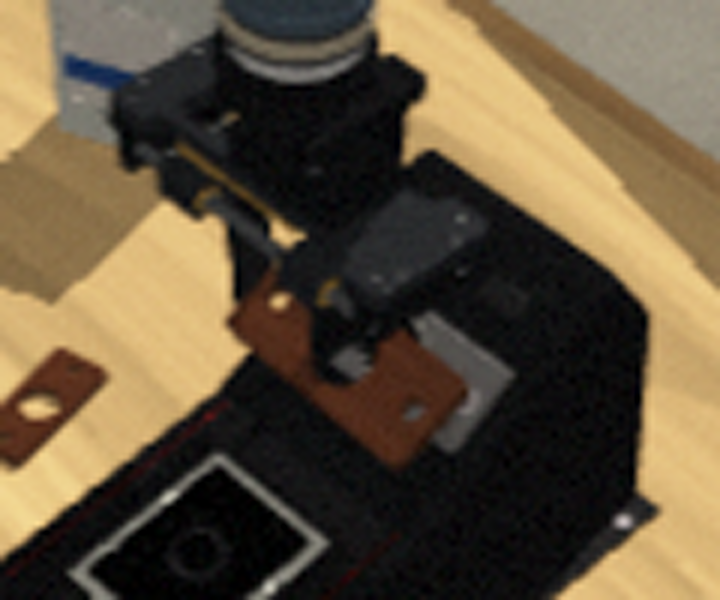

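View pics/c_c.png

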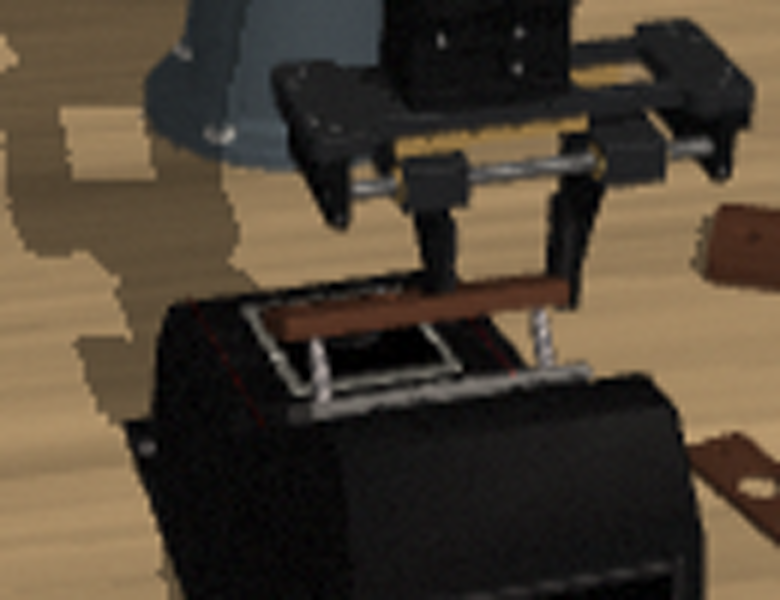

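Call:
{"fn": "send_rows", "kwargs": {"plan": [[[0,0,-0.1,0,1],[0,0,-0.07,0,1],[0,0,0,0,1]]]}}

```text
time_s: 10.0
position: [0.5508, -0.0187, 0.1766]
tcp_rot: [[-0.999, -0.049, 0.005], [-0.049, 0.999, 0.0], [-0.005, -0.0, -1.0]]
force: [-5.3, 4.4, 21.9]
opening: 0.554
```

Call:
{"fn": "send_rows", "kwargs": {"plan": [[[0,0,0.3,0,1],[0,0,0.7,0,1],[0,0,0.3,0,1],[0,0,0,0,1]]]}}

```text
time_s: 10.4
position: [0.5509, -0.0199, 0.2132]
tcp_rot: [[-0.999, -0.05, 0.004], [-0.05, 0.999, -0.001], [-0.004, -0.002, -1.0]]
force: [-0.5, -0.6, -2.0]
opening: 0.549
```

```bash
python3 look.py e
```

```text
10.4 [ 0.5509 -0.0199  0.2132] y 92.87 op 0.549 [-0.5 -0.6 -2. ] [0.02 0.03 0.03]
```

View pics/e_s.png

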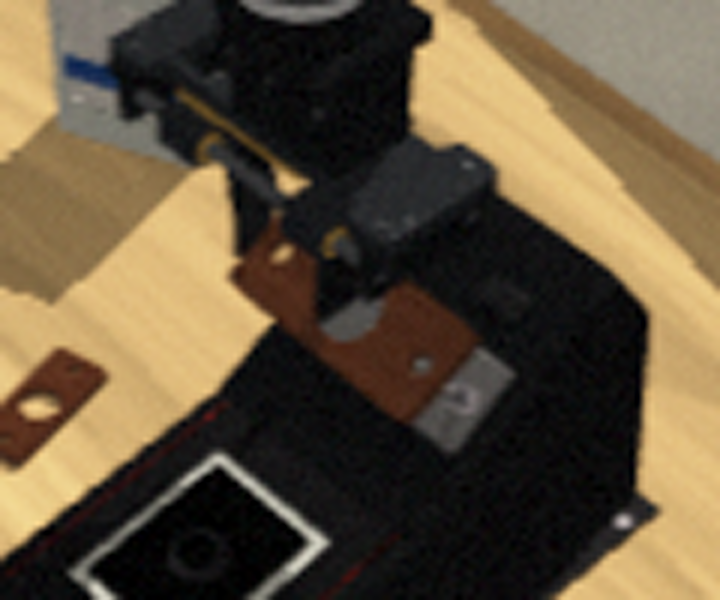

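View pics/e_c.png

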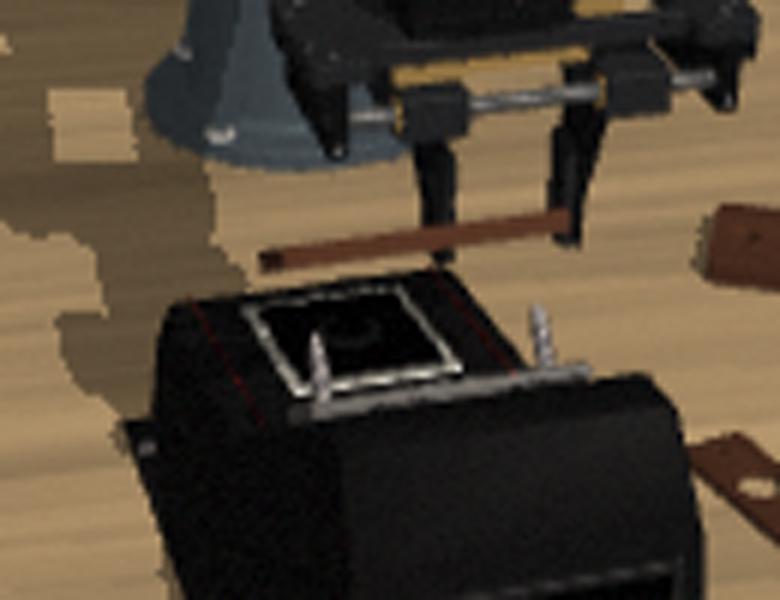

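```bash
python3 - <<'E'
from h import *
from scipy.optimize import least_squares
side=imaging.capture('side'); sc=imaging.capture('scene')
s=bot.read_state(); print(s['position'],s['time_s'])
L=np.array([(0,.05,.005),(0,-.05,.005)]); ps=np.array([(257.2,152.2),(280.2,170.5)])-.42
z=s['position'][2]-.0142
def f(p):
    R=seatR(p[2]); return (proj(side,L@R.T+[p[0],p[1],z])-ps).ravel()
q=least_squares(f,[.55,-.06,.05],x_scale=[.01,.01,.05]); print(q.x.round(4),q.fun.round(2))
# predicted from grasp
print('pred', np.array(s['position'][:2])-.040*np.array([-.05,.9988]))
# project model outlines
for nm,d,o in (('side',side,(210,110)),('scene',sc,(210,130))):
    R=seatR(.05); im=cv2.resize(d['img'][o[1]:o[1]+100,o[0]:o[0]+130],None,fx=6,fy=6,interpolation=cv2.INTER_CUBIC)
    def dr(pts,col):
        u=((proj(d,pts)-o+.5)*6).astype(int); cv2.polylines(im,[u.reshape(-1,1,2)],True,col,1)
    for zz in (-.005,.005): dr(np.array([(a*.028,b*.064,zz) for a,b in((1,1),(1,-1),(-1,-1),(-1,1))])@R.T+[q.x[0],q.x[1],z],(0,255,0))
    t=np.array([.5885,-.057,.152])
    dr(np.array([(a*.026,b*.062,0) for a,b in((1,1),(1,-1),(-1,-1),(-1,1))])@R.T+t,(255,255,0))
    for y in(.05,-.05): dr(np.array([(0,y,0),(0,y,.028)])@R.T+t,(0,255,255))
    cv2.imwrite(f'pics/ov_{nm}.png',im)
E
```

```text
[ 0.54890158 -0.01932722  0.21093734] 10.6
[ 0.5587 -0.0555  0.0285] [-0.01 -0.01  0.01  0.01]
pred [ 0.55090158 -0.05927922]
```

View pics/ov_side.png

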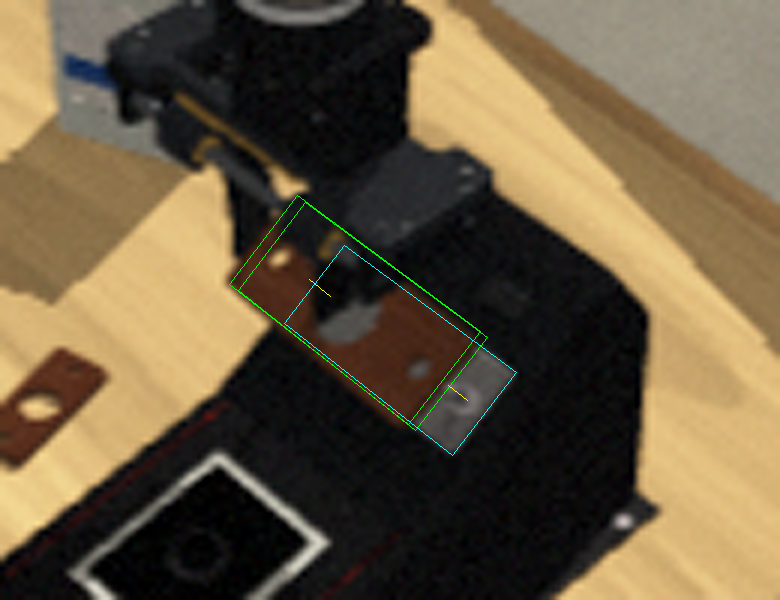

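View pics/ov_scene.png

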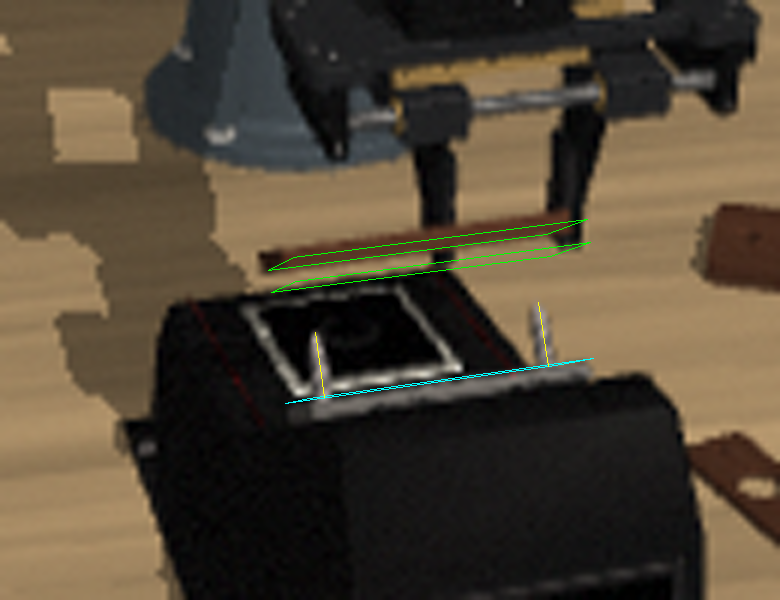

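```bash
cat >> h.py <<'E'
def Rp(yaw,tilt,roll):
    from scipy.spatial.transform import Rotation as Q
    return (Q.from_euler('z',yaw)*Q.from_euler('y',-tilt)*Q.from_euler('x',roll)).as_matrix()
E
python3 - <<'E'
from h import *
from scipy.optimize import least_squares
side=imaging.capture('side'); sc=imaging.capture('scene')
s=bot.read_state(); print(s['position'],s['time_s'])
cv2.imwrite('pics/es.png',side['img']); crop(sc['img'],240,320,150,200,9,'e9_c'); crop(side['img'],240,300,140,190,12,'e12_s')
h=.005
Ls=np.array([(0,.05,h),(0,-.05,h),(-.028,-.064,h),(.028,-.064,h),(-.028,.064,h)]); ps=np.array([(257.0,152.4),(279.8,171.2),(277.4,180.7),(290,166.4),(248.7,155.8)])-.42
Lc=np.array([(.028,-.064,h),(.028,-.064,-h),(.028,.064,h),(.028,.064,-h)]); pc=np.array([(260,250),(264,274),(573,208),(577,232)])/6+[210,130]-.42
def f(p,pr=True):
    R=Rp(p[3],p[4],p[5]); t=p[:3]
    a=(proj(side,Ls@R.T+t)-ps).ravel(); b=(proj(sc,Lc@R.T+t)-pc).ravel()
    return np.r_[a,b,(p[5])/.03,(p[3]-.05)/.03]
q=least_squares(f,[.55,-.06,.2,.05,.6,0],x_scale=[.01,.01,.01,.05,.1,.05],loss='soft_l1'); print(q.x[:3].round(4),np.degrees(q.x[3:]).round(1),q.fun.round(1).tolist())
E
```

```text
[ 0.54899051 -0.01929935  0.21102134] 10.7
[ 0.5522 -0.0625  0.2045] [ 1.2 24.2  0.8] [0.3, -0.3, 0.8, -0.2, -0.2, 0.2, 0.8, 0.3, -1.0, 0.4, 2.1, -0.4, 1.9, -0.4, -0.7, 0.3, -1.0, 0.2, 0.5, -0.9]
```

View pics/e9_c.png

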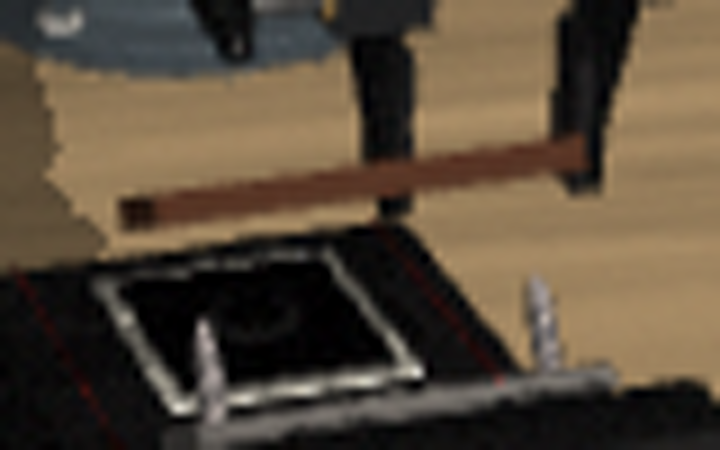

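View pics/e12_s.png

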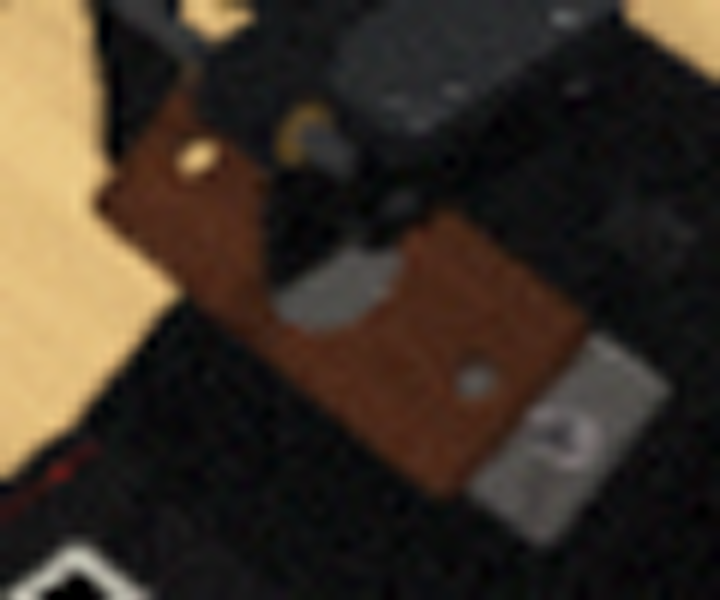

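```bash
python3 - <<'E'
from h import *
from scipy.optimize import least_squares
side=imaging.capture('side'); sc=imaging.capture('scene')
h=.005
Ls=np.array([(0,.05,0),(0,-.05,0),(-.0275,-.0635,h),(.0275,-.0635,h),(-.0275,.0635,h)]); ps=np.array([(200,157),(477,380),(440,495),(590,325),(98,205)])/12+[240,140]-.46
Lc=np.array([(.0275,-.0635,h),(.0275,-.0635,-h),(.0275,.0635,h),(.0275,.0635,-h)]); pc=np.array([(130,200),(132,226),(589,136),(590,165)])/9+[240,150]-.45
w=int(3)
for w in (1,2,3):
  for tl in (26,30,34):
    def f(p):
        R=Rp(p[3],np.radians(tl),p[4]); t=p[:3]; r=[]
        if w&1:r.append((proj(side,Ls@R.T+t)-ps).ravel())
        if w&2:r.append((proj(sc,Lc@R.T+t)-pc).ravel())
        return np.r_[np.concatenate(r),p[4]/.03,(p[3]-.05)/.02,((p[2]-.197)/.003)]
    q=least_squares(f,[.55,-.06,.2,.05,0],x_scale=[.01,.01,.01,.05,.05],loss='soft_l1'); print(w,tl,q.x[:3].round(4),np.degrees(q.x[3:]).round(1),round(q.cost,2),q.fun.round(1).tolist())
E
```

```text
1 26 [ 0.5542 -0.0565  0.1969] [2.3 0.3] 0.97 [0.2, 0.5, 0.4, 0.2, -0.1, -0.4, 0.3, -0.4, -1.0, 0.1, 0.1, -0.5, -0.0]
1 30 [ 0.5546 -0.0562  0.1969] [2.2 0.3] 0.9 [0.2, 0.4, 0.4, 0.1, 0.0, -0.2, 0.0, -0.7, -0.8, 0.3, 0.2, -0.6, -0.0]
1 34 [ 0.5549 -0.0559  0.197 ] [2.1 0.3] 1.03 [0.2, 0.3, 0.4, -0.0, 0.2, -0.0, -0.3, -0.9, -0.6, 0.5, 0.2, -0.6, -0.0]
2 26 [ 0.5447 -0.0618  0.1986] [2.5 0.5] 3.54 [1.2, -0.7, 1.5, 0.4, -1.6, -0.0, -1.3, 0.6, 0.3, -0.3, 0.5]
2 30 [ 0.5484 -0.0625  0.1986] [2.5 0.5] 3.29 [1.1, -0.7, 1.4, 0.4, -1.5, -0.0, -1.2, 0.7, 0.3, -0.3, 0.5]
2 34 [ 0.5521 -0.0631  0.1986] [2.6 0.4] 3.05 [1.0, -0.7, 1.4, 0.4, -1.5, -0.0, -1.0, 0.7, 0.2, -0.3, 0.5]
3 26 [ 0.5504 -0.0612  0.2021] [1.9 0.5] 5.31 [0.3, 0.6, 0.6, 0.6, 0.0, 0.0, 0.5, 0.0, -1.0, 0.2, 1.7, -0.9, 2.0, 0.2, -0.6, -0.0, -0.3, 0.6, 0.3, -0.8, 1.7]
3 30 [ 0.5516 -0.0606  0.2009] [1.7 0.6] 5.37 [0.5, 0.6, 0.6, 0.6, 0.2, 0.4, 0.4, -0.1, -0.6, 0.5, 1.9, -1.0, 2.2, 0.1, -0.4, -0.2, -0.1, 0.5, 0.3, -1.0, 1.3]
3 34 [ 0.5525 -0.06    0.1996] [1.6 0.7] 5.91 [0.6, 0.7, 0.7, 0.6, 0.4, 0.7, 0.2, -0.2, -0.3, 0.8, 2.0, -1.2, 2.4, -0.1, -0.3, -0.3, 0.2, 0.4, 0.4, -1.1, 0.9]
```

```bash
python3 - <<'E'
from h import *
from scipy.optimize import least_squares
side=imaging.capture('side'); sc=imaging.capture('scene')
h=.005
Lc=np.array([(.028,-.064,h),(.028,-.064,-h),(.028,.064,h),(.028,.064,-h)]); pc=np.array([(154,197),(154,223),(590,136),(590,165)])/9+[240,150]-.45
for tl in (26,30,34):
  for z in (.195,.197,.2):
    def f(p):
        R=Rp(.05,np.radians(tl),p[2]); t=[p[0],p[1],z]; 
        return np.r_[(proj(sc,Lc@R.T+t)-pc).ravel(),p[2]/.03]
    q=least_squares(f,[.55,-.06,0],x_scale=[.01,.01,.05],loss='soft_l1'); print(tl,z,q.x.round(4),round(q.cost,2),q.fun.round(1).tolist())
E
```

```text
26 0.195 [ 0.5379 -0.0567  0.0047] 0.53 [-0.0, -0.6, 0.4, 0.4, -0.4, -0.2, 0.0, 0.4, 0.2]
26 0.197 [ 0.5412 -0.0576  0.0046] 0.49 [-0.1, -0.6, 0.3, 0.4, -0.3, -0.2, 0.1, 0.4, 0.2]
26 0.2 [ 0.5463 -0.0589  0.0045] 0.49 [-0.3, -0.6, 0.2, 0.4, -0.1, -0.3, 0.3, 0.4, 0.2]
30 0.195 [ 0.5417 -0.0574  0.0045] 0.53 [-0.2, -0.6, 0.4, 0.4, -0.3, -0.2, 0.1, 0.4, 0.1]
30 0.197 [ 0.5451 -0.0583  0.0045] 0.52 [-0.3, -0.6, 0.3, 0.4, -0.2, -0.3, 0.2, 0.4, 0.1]
30 0.2 [ 0.5501 -0.0597  0.0045] 0.57 [-0.4, -0.6, 0.1, 0.5, -0.1, -0.3, 0.4, 0.4, 0.1]
34 0.195 [ 0.5455 -0.0581  0.0044] 0.54 [-0.3, -0.6, 0.3, 0.4, -0.3, -0.2, 0.3, 0.4, 0.1]
34 0.197 [ 0.5489 -0.059   0.0044] 0.56 [-0.4, -0.6, 0.2, 0.4, -0.2, -0.3, 0.4, 0.4, 0.1]
34 0.2 [ 0.5539 -0.0603  0.0045] 0.66 [-0.5, -0.6, 0.1, 0.5, -0.1, -0.3, 0.5, 0.3, 0.2]
```

Call:
{"fn": "send_rows", "kwargs": {"plan": [[[0.25,0.03,-0.29,0,1],[0.24,0.03,-0.28,0,1],[0,0,0,0,1],[0,0,0,0,1]]]}}

```text
time_s: 11.3
position: [0.5641, -0.0174, 0.1941]
tcp_rot: [[-0.999, -0.05, -0.001], [-0.05, 0.999, 0.0], [0.001, 0.0, -1.0]]
force: [0.8, -0.3, 0.0]
opening: 0.551
```

```bash
cat > look2.py <<'E'
from h import *
import sys
n=sys.argv[1]
s=bot.read_state(); R=np.array(s['tcp_rot']); print(round(s['time_s'],2),np.round(s['position'],4),'op',round(s['opening'],3),np.round(s['force'],1),np.round(s['moment'],2))
a=imaging.capture('side')['img']; b=imaging.capture('scene')['img']
crop(a,240,300,140,190,12,n+'_s'); crop(b,240,320,150,200,9,n+'_c')
E
python3 look2.py f
```

```text
11.3 [ 0.5641 -0.0174  0.1941] op 0.551 [ 0.8 -0.3  0. ] [ 0.03 -0.01  0.07]
```

View pics/f_s.png

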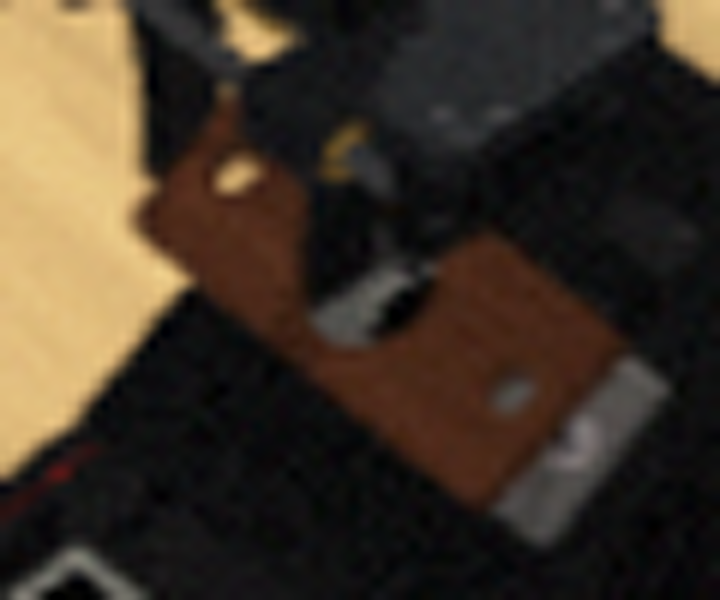

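View pics/f_c.png

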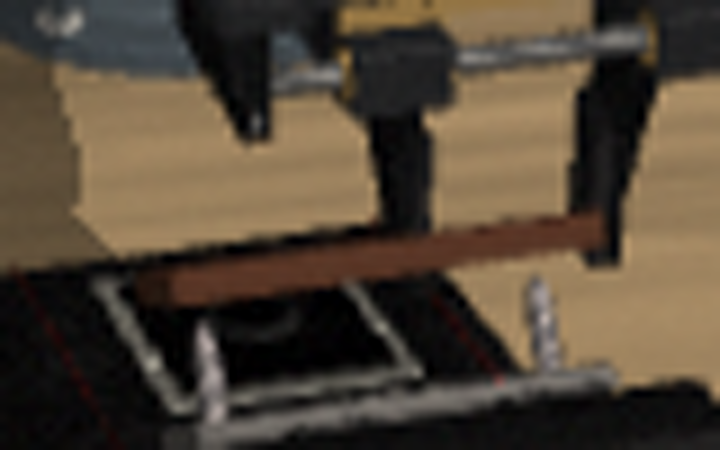

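Call:
{"fn": "send_rows", "kwargs": {"plan": [[[0.077,0.004,-0.11,0,1],[0.077,0.004,-0.11,0,1],[0.077,0.004,-0.11,0,1],[0,0,0,0,1]]]}}

```text
time_s: 11.8
position: [0.571, -0.0171, 0.1844]
tcp_rot: [[-0.999, -0.05, -0.001], [-0.05, 0.999, 0.0], [0.001, 0.0, -1.0]]
force: [-0.0, 0.0, -1.1]
opening: 0.556
```

```bash
python3 look2.py g
```

```text
11.8 [ 0.571  -0.0171  0.1844] op 0.556 [-0.   0.  -1.1] [0.09 0.02 0.  ]
```

View pics/g_s.png

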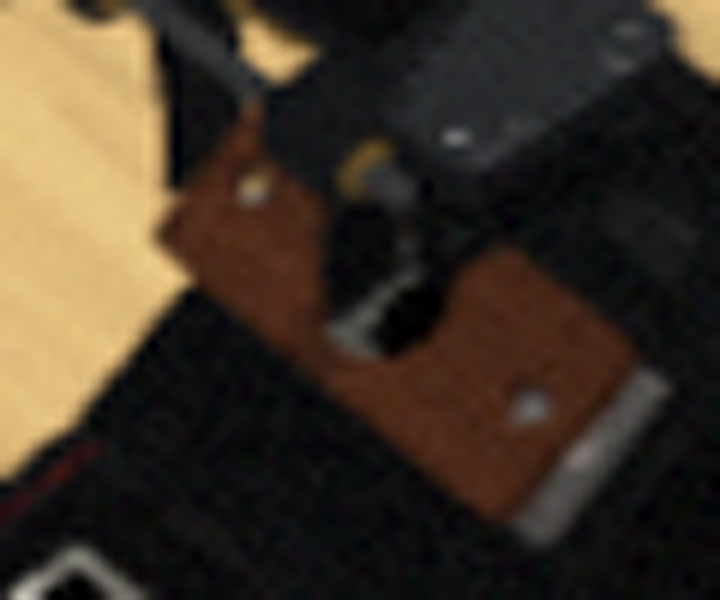

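View pics/g_c.png

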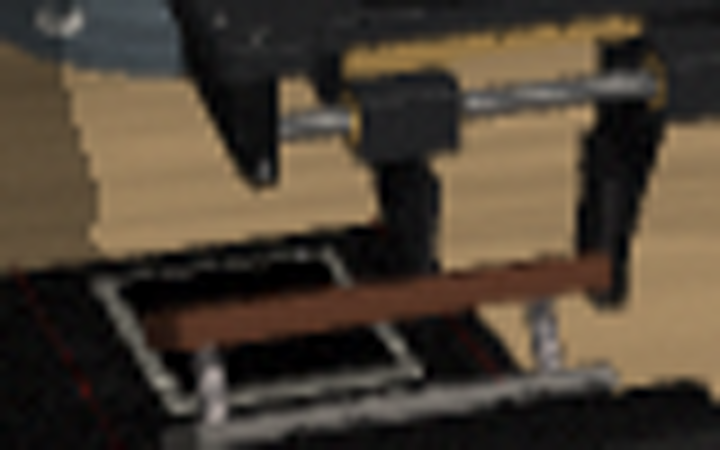

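Call:
{"fn": "send_rows", "kwargs": {"plan": [[[0.077,0.004,-0.11,0,1],[0.077,0.004,-0.11,0,1],[0,0,0,0,1]]]}}

```text
time_s: 12.2
position: [0.5749, -0.0169, 0.1774]
tcp_rot: [[-0.999, -0.05, -0.003], [-0.05, 0.999, 0.0], [0.003, 0.0, -1.0]]
force: [-1.6, -0.7, -3.3]
opening: 0.548
```

```bash
python3 look2.py i
```

```text
12.2 [ 0.5749 -0.0169  0.1774] op 0.548 [-1.6 -0.7 -3.3] [-0.08  0.33  0.06]
```

View pics/i_s.png

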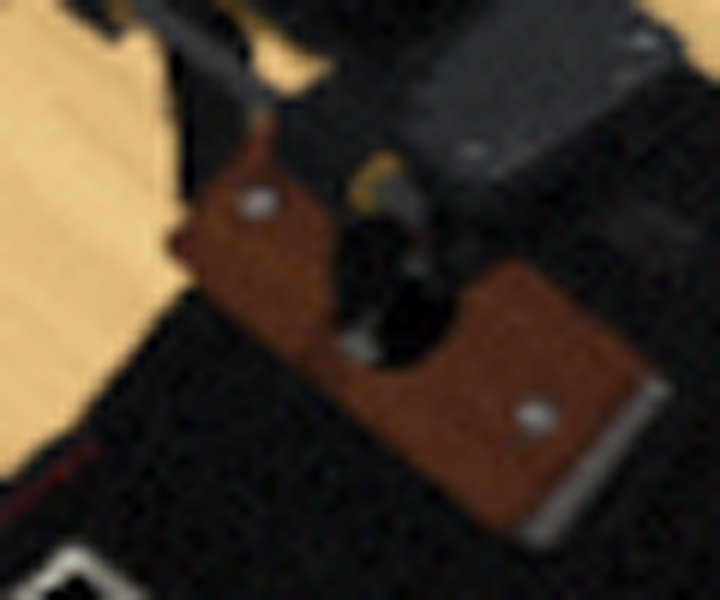

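View pics/i_c.png

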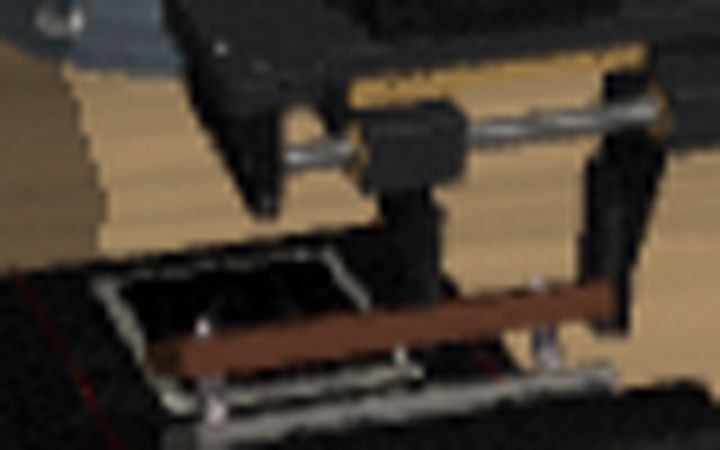

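Call:
{"fn": "send_rows", "kwargs": {"plan": [[[0.077,0.004,-0.11,0,1],[0,0,0,0,1],[0,0,0,0,-0.35],[0,0,0,0,-0.35],[0,0,0,0,-0.35],[0,0,0,0,-0.35]]]}}

```text
time_s: 12.9
position: [0.5792, -0.0169, 0.1758]
tcp_rot: [[-0.999, -0.05, 0.003], [-0.05, 0.999, -0.0], [-0.003, -0.0, -1.0]]
force: [0.9, 0.6, -0.9]
opening: 0.665
```

```bash
python3 look2.py j
```

```text
12.9 [ 0.5792 -0.0169  0.1758] op 0.665 [ 0.9  0.6 -0.9] [ 0.06  0.05 -0.01]
```

View pics/j_c.png

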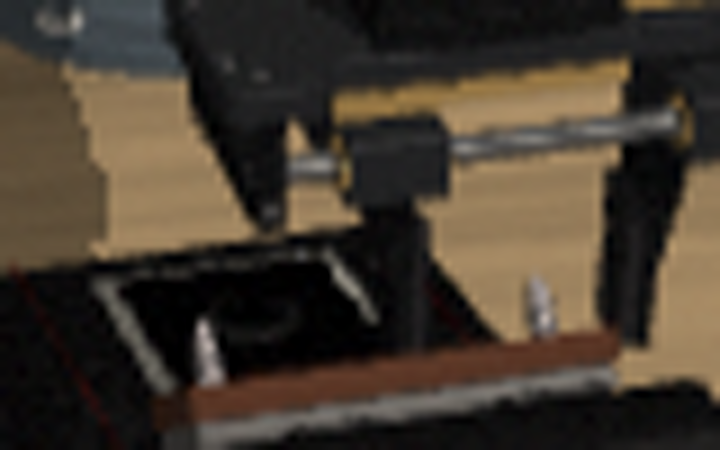

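View pics/j_s.png

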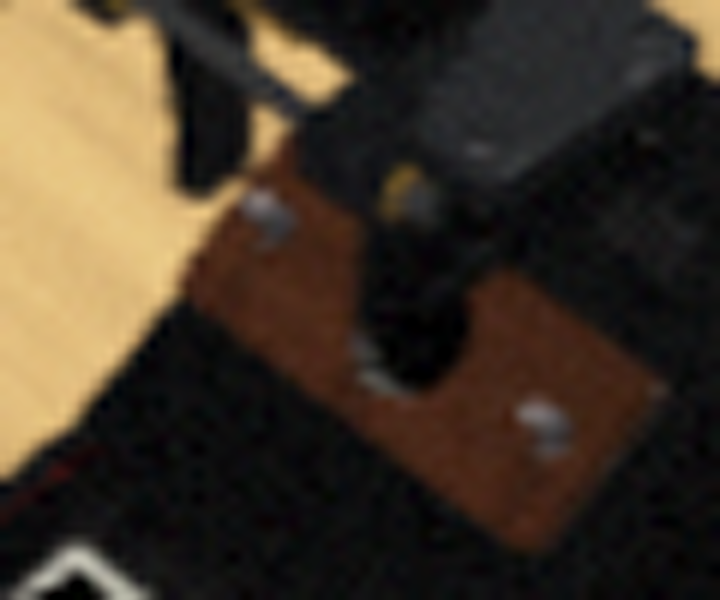

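Call:
{"fn": "send_rows", "kwargs": {"plan": [[[0,0,0.2,0,-0.35],[0,0,0.4,0,-0.35],[0,0,0.8,0,-0.35],[0,0,0.8,0,-0.35],[0,0,0.8,0,-0.35],[-0.9,0,0.5,0,-0.35],[-0.9,0,0.5,0,-0.35],[-0.9,0,0.5,0,-0.35],[-0.9,0,0,0,-0.35],[-0.9,0,0,0,-0.35],[0,0,0,0,-0.35]]]}}

```text
time_s: 14.1
position: [0.4395, -0.016, 0.311]
tcp_rot: [[-0.999, -0.05, -0.002], [-0.05, 0.999, 0.0], [0.002, 0.0, -1.0]]
force: [0.8, -0.1, 0.2]
opening: 0.672
```

```bash
python3 look2.py k; python3 - <<'E'
from h import *
side=imaging.capture('side'); sc=imaging.capture('scene')
for nm,d,o,f in (('side',side,(240,140),12),('scene',sc,(240,150),9)):
    print(nm,[(np.round(r['at'],4).tolist(),round(r['conf'],2)) for r in mark_of(nm,'facia_center')])
    im=cv2.resize(d['img'][o[1]:o[1]+50,o[0]:o[0]+80],None,fx=f,fy=f,interpolation=cv2.INTER_CUBIC)[:,:790]
    R=seatR(.051)
    t=np.array([.5881,-.0569,.152]) if nm=='side' else np.array([.5906,-.0579,.152])
    def dr(pts,col):
        u=((proj(d,pts)-o+.5)*f).astype(int); cv2.polylines(im,[u.reshape(-1,1,2)],True,col,1)
    for zz in (0,.010): dr(np.array([(a*.028,b*.064,zz) for a,b in((1,1),(1,-1),(-1,-1),(-1,1))])@R.T+t,(0,255,0))
    a=np.linspace(0,6.28,40); dr(np.c_[.018*np.cos(a),.018*np.sin(a),0*a+.01]@R.T+t,(0,255,0))
    for y in(.05,-.05): dr(np.array([(0,y,0),(0,y,.028)])@R.T+t,(0,255,255))
    cv2.imwrite(f'pics/ov2_{nm}.png',im)
E
```

```text
14.1 [ 0.4395 -0.016   0.311 ] op 0.672 [ 0.8 -0.1  0.2] [ 0.05  0.   -0.03]
side [([0.5828, -0.0562, 0.1524], 0.81), ([0.297, 0.2812, 0.009], 0.71), ([0.4957, 0.144, 0.0062], 0.66)]
scene [([0.2936, 0.2805, 0.0074], 0.97), ([0.4899, 0.142, 0.0035], 0.63), ([0.5833, -0.0553, 0.1538], 0.58)]
```

View pics/k_c.png

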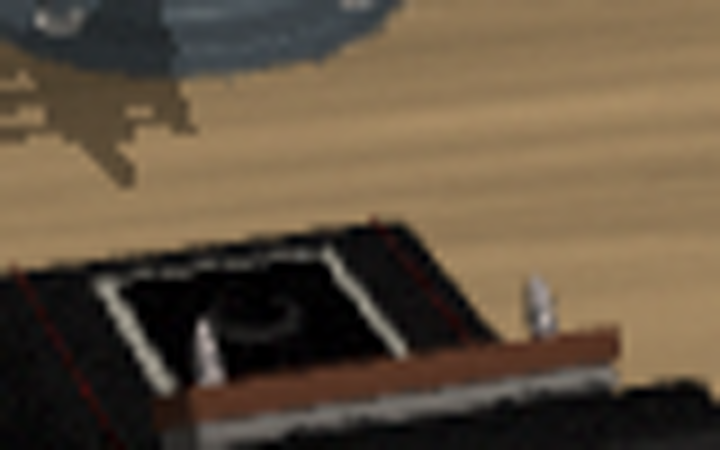

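View pics/k_s.png

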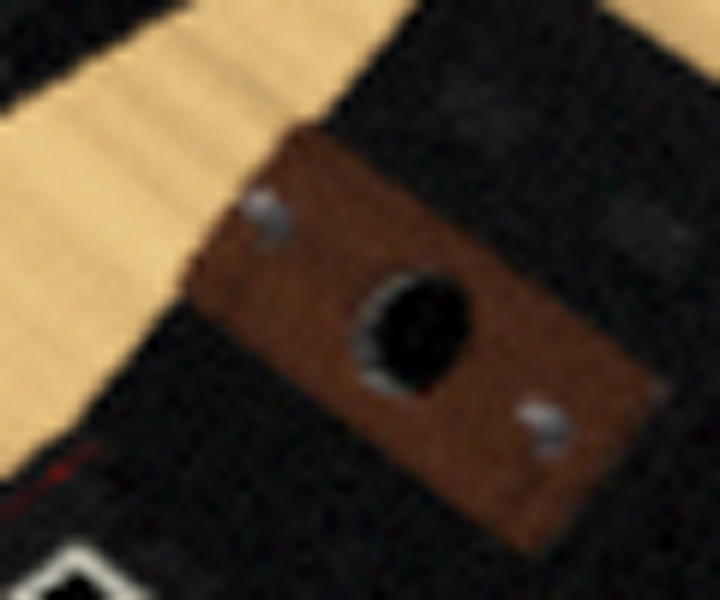

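View pics/ov2_side.png

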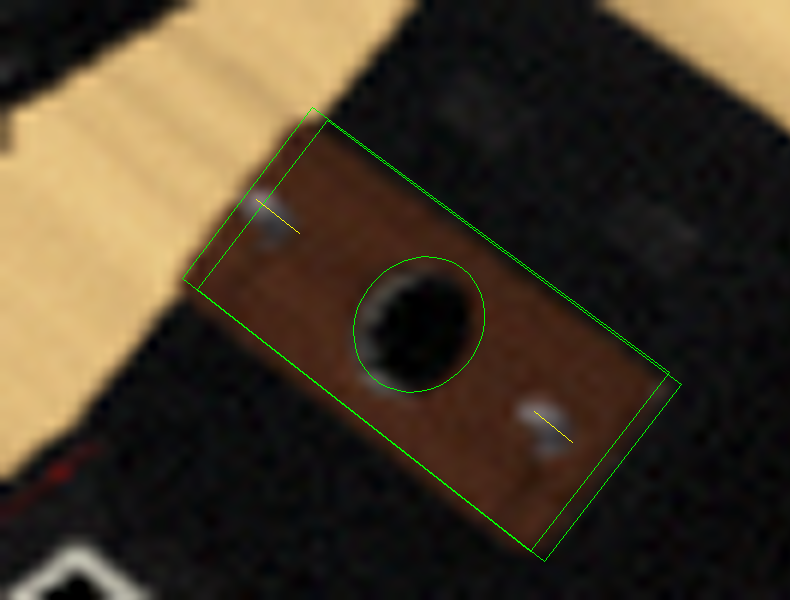

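View pics/ov2_scene.png

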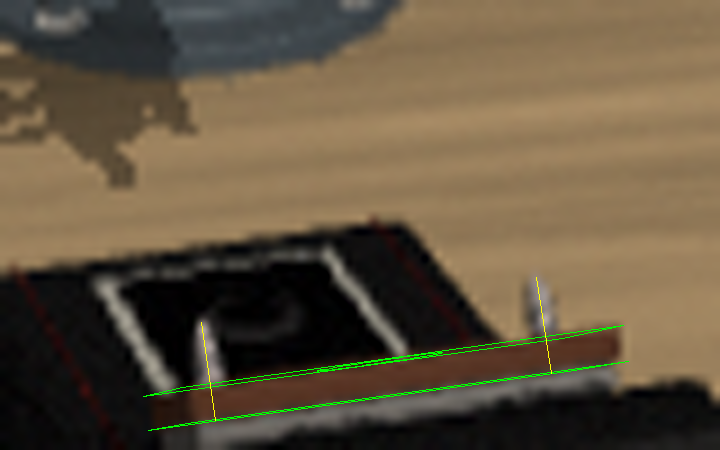

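Call:
{"fn": "send_rows", "kwargs": {"plan": [[[0.643,-0.237,0,0,1],[0.643,-0.237,0,0,1],[0.643,-0.237,0,0,1],[0.643,-0.237,0,0,1],[0.643,-0.237,0,0,1],[0.643,-0.237,0,0,1],[0,0,-0.85,0,1],[0,0,-0.85,0,1],[0,0,-0.85,0,1],[0,0,-0.85,0,1],[0,0,-0.85,0,1],[0,0,0,0,1],[0,0,0,0,1]]]}}

```text
time_s: 15.7
position: [0.5593, -0.0595, 0.1822]
tcp_rot: [[-0.999, -0.05, -0.001], [-0.05, 0.999, 0.0], [0.001, 0.0, -1.0]]
force: [-0.2, -1.0, 1.0]
opening: 0.006
```

```bash
python3 look2.py l
```

```text
15.7 [ 0.5593 -0.0595  0.1822] op 0.006 [-0.2 -1.   1. ] [0.02 0.03 0.  ]
```

View pics/l_s.png

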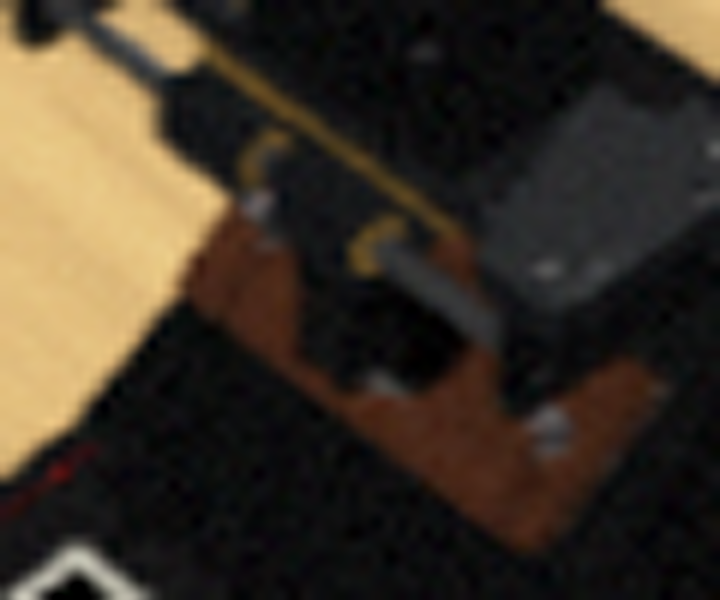

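Call:
{"fn": "send_rows", "kwargs": {"plan": [[[-0.14,0,-0.2,0,1],[0,0,-0.2,0,1],[0,0,-0.1,0,1],[0,0,-0.1,0,1],[0,0,0,0,1]]]}}

```text
time_s: 16.3
position: [0.5547, -0.0595, 0.1647]
tcp_rot: [[-0.999, -0.05, 0.0], [-0.05, 0.999, 0.0], [-0.0, 0.0, -1.0]]
force: [-0.0, 0.9, 2.4]
opening: 0.004
```

Call:
{"fn": "send_rows", "kwargs": {"plan": [[[0,0,-0.1,0,1],[0,0,0,0,1]]]}}

```text
time_s: 16.5
position: [0.5549, -0.0595, 0.164]
tcp_rot: [[-0.999, -0.05, 0.001], [-0.05, 0.999, -0.001], [-0.001, -0.001, -1.0]]
force: [-4.7, 0.9, 15.2]
opening: 0.005
```

Call:
{"fn": "send_rows", "kwargs": {"plan": [[[0,0,0.3,0,1],[0,0,0.7,0,1],[0,0,0.9,0,1],[-0.5,0,0.9,0,1],[-0.9,0,0.9,0,1],[-0.9,0,0.5,0,1],[-0.9,0,0,0,1],[0,0,0,0,1],[0,0,0,0,1]]]}}

```text
time_s: 17.4
position: [0.4587, -0.0596, 0.2879]
tcp_rot: [[-0.999, -0.05, 0.001], [-0.05, 0.999, -0.0], [-0.001, -0.0, -1.0]]
force: [-0.0, -0.7, -0.5]
opening: 0.004
```

```bash
python3 look2.py m; python3 - <<'E'
from h import *
for c in('scene','side'):
    d=imaging.capture(c); cv2.imwrite(f'pics/fin_{c}.png',d['img'])
    for t in ['switch_plate','solvent_tin','spray_can','spanner']: print(c,t,[np.round(r['at'],3).tolist() for r in mark_of(c,t)[:1]])
E
```

```text
17.4 [ 0.4587 -0.0596  0.2879] op 0.004 [-0.  -0.7 -0.5] [0.03 0.02 0.01]
scene switch_plate [[0.415, -0.326, 0.001]]
scene solvent_tin [[0.7, 0.305, -0.002]]
scene spray_can [[0.669, -0.304, 0.003]]
scene spanner [[0.49, -0.538, 0.001]]
side switch_plate [[0.421, -0.329, -0.002]]
side solvent_tin [[0.703, 0.308, -0.001]]
side spray_can [[0.671, -0.303, 0.0]]
side spanner []
```

View pics/m_s.png

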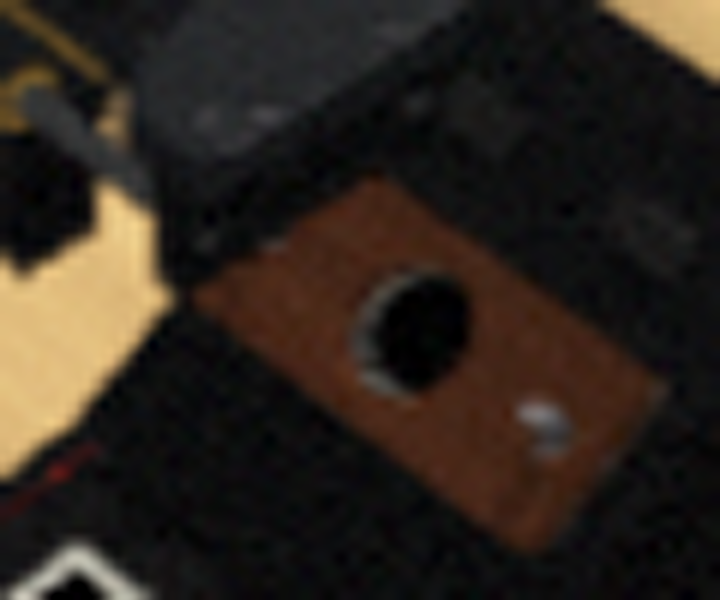

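View pics/m_c.png

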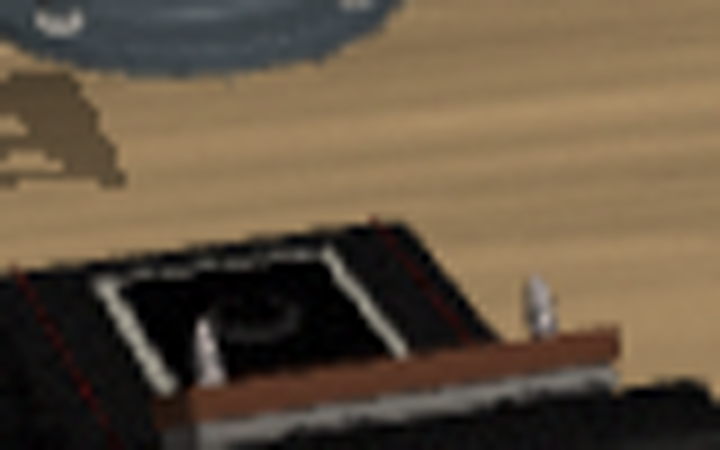

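The plate has not moved since the push: it sits on the pad with both studs through, and the gripper is clear of everything. I'm handing the job in.

```bash
python3 -c "
from rig import bot
print(bot.hand_in())"
```

```text
the job is handed in; nothing more can be done
None
```

The walnut facia plate is on the console pad with both studs through its holes, and I handed the job in at about 17.5 s. No verdict was reported.

**What I did:**
- I picked the middle-sized of the three brown plates and gripped it between its opening and one end.
- The tool can only point down, so I pressed the plate's far edge on the stud tips to tilt it about 30–35° in the jaws.
- I lowered it along the studs and released it, and it slid down onto the pad.
- I then pressed its lower edge with the closed fingers.

**Last checks:**
- **Seating:** the fingers met the plate at a height of 0.1647 m, against 0.1646 m expected for a fully seated plate. It held firm at 15 N.
- **Position:** in both cameras the plate's outline matches a seated plate. It sits perhaps 2 mm down the slope, which is all the stud clearance allows, and inside the 4 mm limit.
- **Bystanders:** the switch plate, tin and can read within a few millimetres of their starts in both cameras. The spanner does too in the scene camera; the side camera missed it in the last check.

**Disagreements:** the two cameras differed by about 2–3 mm on where the console is, and by more on the held plate's distance from the robot. I steered by the plate's position relative to the studs within each picture instead. Flatness rests on the outlines and the push test, since I did not measure the tilt directly.

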